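# Third hand at the brazing jig

## Task

Take the copper tube out of the wooden rack, stand it upright right down in the socket of the brass flange in the brazing jig, and press it squarely into the V stop with a steady push of about 10 N, so that I can braze its foot. Stay there as my third hand: finish while you are still gripping the tube and pushing it into the V. Leave the steel tubes standing in the rack, and the flux jar and gas torch where they are.

Things in the scene. Friction and masses are not known exactly. Their poses are not given: they have to be found in the camera images.
- copper_tube: straight copper tube, round, 22 mm outside diameter, 170 mm long, about 0.1 kg, the only copper-coloured one of three tubes that stand upright in the wooden rack. Origin: centre of its lower end (its foot); its z axis runs up along the tube. Yaw does not matter
- tube_mid (a point): point on the copper tube's axis 80 mm above its foot; lies in the middle of the V stop's height when the tube stands in the socket
- steel_tube_a: grey steel tube, 22 mm outside diameter, 120 mm long, standing in another hole of the rack; stays there. Origin: centre of its lower end
- steel_tube_b: another such grey steel tube in the rack; stays there. Origin: centre of its lower end
- rack: fixed wooden block, 70 x 235 x 40 mm high (its x, y, z), with three round holes of 25 mm diameter in a row along its y axis, 75 mm apart (y = -75, 0, 75 mm), 30 mm deep, so a tube's foot rests 10 mm above the bench. Which hole holds the copper tube varies. Origin: centre of its underside
- jig: fixed steel jig, plate 130 (x) by 190 mm (y, -70 to 120), 12 mm thick. At its origin a brass flange, 66 mm across, strapped down (straps along x, tops 32 mm high), with an upright brass socket: outside 40 mm, bore 26 mm, 22 mm deep, mouth 42 mm above the bench. The V stop on its post stands at its +y side. Origin: on the bench under the socket's axis, z up
- socket (a point): centre of the socket's floor, 20 mm above the bench; its axes are the jig's. The tube's foot belongs here
- v_stop: fixed, rigid aluminium V stop on a grey post: 120 degree V open to the jig's -y, 75 to 125 mm above the bench; nothing over 125. Frame as the jig. A tube against both faces is centred on the socket; till then it is 2 mm loose all round, and moving it along the jig's +y meets the V. Stiff: at 10 N the arm has gone only about 1 mm on (its target 2 to 4 mm): push in small steps, reading the force
- v_seat (a point): where the tube's axis lies when it is bedded in the V, 100 mm above the bench, straight above the socket; axes are the jig's
- flux_jar: white jar of flux with a red lid, 64 mm diameter, 60 mm high, beyond the jig; stays where it is. Origin: centre of its underside
- gas_torch: yellow gas canister torch, 74 mm diameter, about 230 mm high, on the far side, in the middle; stays where it is. Origin: centre of its underside
Not all that is in view belongs to the job. What is shaped like the copper_tube but blue or purple is not meant.

How it is judged:
By the outcome, as a careful person would: the job done as asked, in the order asked, and still so for the second after the job is handed in, while the arm keeps its last pose, push and grip.
It also fails if it takes over 54 s, if anything falls off the work surface, if the arm or the gripper's body presses on something with over 40 N, if the wrist force passes 120 N, or if a joint passes its speed limit or range.

## Robot

A 6-joint arm with a two-finger parallel gripper is mounted at the origin on the work surface. World frame = base frame: x ahead of the robot, y to its left, z up, the work surface at z = 0. Lengths are in m, angles in rad, forces in N, time in s.
With the tool pointing down it reaches from about 0.225 to 0.875 m from the base axis. Payload 3.4 kg.
Tool frame: the origin (TCP) lies at the very end of the fingers, on their centre line; the grasp point (between the pads) lies 19 mm behind it (env.grasp_offset is the distance from the TCP to the grasp point, in m); z points along the fingers, y is the direction in which the jaws open and shut (so a half turn about z gives the same grasp; the last joint's range is limited). The gripper opens to 85 mm and grips with 20 to 120 N. Pads are 22 mm wide; open, the fingers measure 114 mm over their backs; the gripper's body (76 mm by 85 mm) begins 54 mm behind the grasp point. The pads swing forward as they close: fully open they stand 13 mm farther back than shut.
Start: joints at [-1.462, 0.276, 1.505, -0, 1.361, -0.121], TCP at [0.131, -0.56, 0.231] pointing down, gripper open.
Joint ranges: [-2.89, 2.89], [-0.75, 2.08], [0.22, 2.7], [-1.18, 4.32], [0.11, 2.71], [-2.7, 2.7]. Speed limits (rad/s): [2.57, 2.57, 3.14, 3.14, 3.14, 3.14].

## Interface

Orientations are given as a 3x3 rotation matrix whose columns are the frame's x, y, z axes.
In Python, from bench import env gives the robot as it stands.
- The arm moves only by the tool move_arm, never from a script. Its argument "series" is a list of rows, each a list of 7 numbers: the closure, from 0 (fully open) to 1 (shut), then the shift along the tool's x, y, z in units of 50 mm (1.0 is 50 mm), then the turn, a rotation vector about the tool's x, y, z in units of 6 degrees (1.0 is 6 degrees). In form: [[jaw, x, y, z, wx, wy, wz], ...]. A call has 1 to 10 rows; each row is the pose to reach, as a shift and turn from the pose commanded when the call began, along the tool's axes at that moment; what a row does not reach only later rows make up. A row lasts 1/10 s, in which the tool goes at most 50 mm and 8.59 degrees, less where a joint would pass 70% of its speed; a pose out of reach is approached as far as the arm can. A call with a gripper value outside its range is refused whole. The fingers move at their own pace and stop on an object; "grip_force" is the grip in N (left out, the last holds). Time passes only in rows, so rows that repeat a pose let the fingers close. It gives the time, the measured TCP pose, the force and the opening at its end, in the units of the state.
- env.read_state(): the state, without advancing time (a new reading comes with each control period).
- env.get_image(name): name is "scene" or "top" or "wrist"; returns a dict with "image" (480x640x3 uint8, red, green, blue), "fx", "fy", "cx", "cy" (pixels), "k1" (the pictures are not rectified: a ray, as slopes to the right and down, at radius r is drawn at 1 + k1 r^2 times it, then the intrinsics apply), "position" and "orientation" of the camera in the world. Camera axes: x right, y up, looking along -z (the intrinsics and any distortion apply to the point x, -y, -z); pixel columns grow to the right and rows downward; lengths in m; the calibration is good to about 2 mm. A picture is of the moment at which its call begins. There is no depth.
- env.finish_job(): hands the job in, once; it reports no verdict.
The state is a dict: "time": time; "qpos": joint angles; "joint_vel": joint speeds; "joint_torque": joint torques, N m; "tcp_pos": TCP position; "ee_rot": TCP orientation; "wrist_force": force on the tool from outside, world axes, zero at the start; "wrist_torque": the same for the moment, N m; "opening": finger opening in m.
Only numpy, scipy, OpenCV 4.12 (cv2) and the standard library are available. Lean on these libraries where they do the work, as an engineer would, in place of code of your own. Each camera call takes 0.05 s, during which the arm holds its last target. There are 200 camera calls.

## Working session

There is one attempt and no reset: what is moved stays moved. The work goes in short steps, Python scripts to look and compute and a tool call to move; the robot and the scene stay as the last step left them, time stands still between calls to the robot, and variables do not carry over. Pictures are saved under pics/ and viewed, about 8 in all and at most 12, crops included, and the job is handed in when it is done.

Besides the shell and the picture viewer there is one more tool, called after "Request:" by a JSON object that holds its "name" and its "arguments", one argument or row to a line. move_arm: Moves the arm, as the interface text tells. Its arguments: {"type":"object","properties":{"series":{"type":"array"},"grip_force":{"type":"number"}},"required":["series"]}

```bash
ls; mkdir -p pics
cat > h.py <<'E'
import numpy as np,cv2
from bench import env
def proj(c,p):
    R=np.array(c['orientation']).reshape(3,3);q=R.T@(np.array(p)-c['position'])
    s=np.array([q[0],-q[1]])/-q[2];s=s*(1+c['k1']*(s@s))
    return np.array([c['fx']*s[0]+c['cx'],c['fy']*s[1]+c['cy']])
def ray(c,u,v):
    K=np.array([[c['fx'],0,c['cx']],[0,c['fy'],c['cy']],[0,0,1.]])
    s=cv2.undistortPoints(np.array([[[u,v]]],float),K,np.array([c['k1'],0,0,0.]))[0,0]
    R=np.array(c['orientation']).reshape(3,3)
    return np.array(c['position']),R@np.array([s[0],-s[1],-1])
def onz(c,u,v,z):
    o,d=ray(c,u,v);return o+d*(z-o[2])/d[2]
def save(c,n,crop=None,k=1):
    im=c['image'][:,:,::-1]
    if crop:im=im[crop[1]:crop[3],crop[0]:crop[2]]
    cv2.imwrite('pics/'+n,cv2.resize(im,None,fx=k,fy=k,interpolation=2))
E
python3 - <<'E'
from h import *
import pickle
for n in('top','scene'):
    c=env.get_image(n);pickle.dump(c,open(n+'.pkl','wb'));save(c,n+'1.png');print(n,c['position'],c['orientation'],c['fx'],c['k1'])
s=env.read_state();print(s['time'],s['tcp_pos'],s['ee_rot'],env.grasp_offset)
E
```

```text
pics
top [ 0.44602446 -0.07003324  1.1458973 ] [[-2.63385626e-02  9.92718301e-01 -1.17544271e-01]
 [-9.99652887e-01 -2.62288460e-02  2.48046749e-03]
 [-6.20645092e-04  1.17568801e-01  9.93064546e-01]] 537.3003560630401 -0.15569436445981277
scene [ 1.00119748 -0.31439031  0.82390937] [[ 5.09016947e-01 -7.17120243e-01  4.76067543e-01]
 [ 8.60756366e-01  4.23770153e-01 -2.81988185e-01]
 [ 4.76219941e-04  5.53314933e-01  8.32972003e-01]] 517.5448178659511 -0.07799878906015985
0.1 [ 0.13090086 -0.55939805  0.23053766] [[ 9.73722068e-01  2.27739530e-01 -1.99638632e-04]
 [ 2.27739543e-01 -9.73720661e-01  1.66558090e-03]
 [ 1.84926351e-04 -1.66727849e-03 -9.99998593e-01]] 0.0187
```

View pics/top1.png

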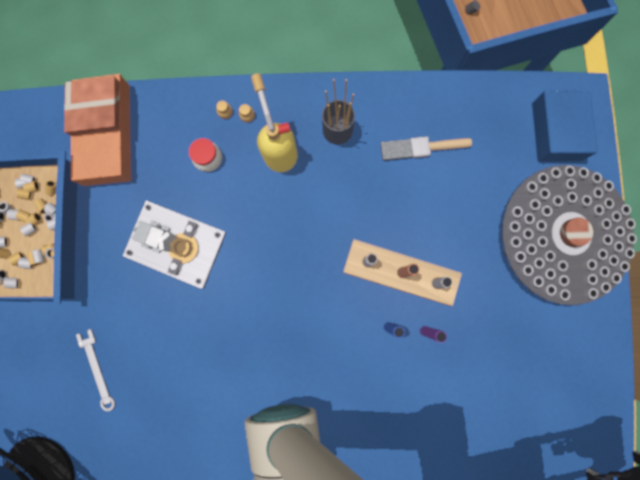

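View pics/scene1.png

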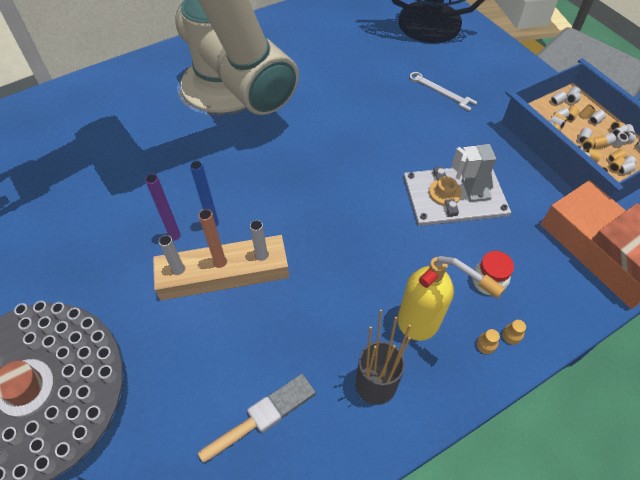

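Top view: rack at (403,272), jig with its flange at (183,247) and V post at (152,237). Candidates for the tube are copper at (408,271), blue at (396,330), purple at (433,334) and grey at (370,261) and (443,284). Only the one in the middle hole is copper-coloured, and the scene view agrees (tube from (206,215) to (218,265)). I'll confirm it in an enlarged crop and measure.

Run:
```python
from h import *
import pickle
t=pickle.load(open('top.pkl','rb'));s=pickle.load(open('scene.pkl','rb'))
a=cv2.resize(t['image'][190:300,115:235,::-1],(480,440),interpolation=2)
b=cv2.resize(t['image'][230:345,340:470,::-1],(497,440),interpolation=2)
o=np.hstack([a,b]);o=cv2.resize(o,None,fx=.8,fy=.8);cv2.imwrite('pics/crop1.png',o)
hsv=cv2.cvtColor(t['image'],cv2.COLOR_RGB2HSV)
def rect(m,z,name):
    cs,_=cv2.findContours(m,0,2);c=max(cs,key=cv2.contourArea)
    P=np.array([onz(t,*p[0],z)[:2] for p in cv2.convexHull(c)],np.float32)
    print(name,cv2.minAreaRect(P*1000),cv2.minAreaRect(c))
M=np.zeros((480,640),np.uint8);M[230:310,335:470]=1
rect((((hsv[...,0]<30)&(hsv[...,2]>110))*M).astype(np.uint8),.03,'rack')
M[:]=0;M[195:295,115:230]=1
rect((((hsv[...,1]<80)&(hsv[...,2]>110))*M).astype(np.uint8),.012,'jig')
```

```text
rack ((489.1415100097656, -225.88580322265625), (237.65000915527344, 72.1627426147461), 70.95501708984375) ((402.310791015625, 272.50927734375), (113.89888763427734, 34.57377624511719), 17.417970657348633)
jig ((563.888427734375, 260.0911560058594), (195.66453552246094, 134.7655029296875), 67.11373138427734) ((173.63363647460938, 243.8955841064453), (88.0111083984375, 63.1054801940918), 22.2490234375)
```

View pics/crop1.png

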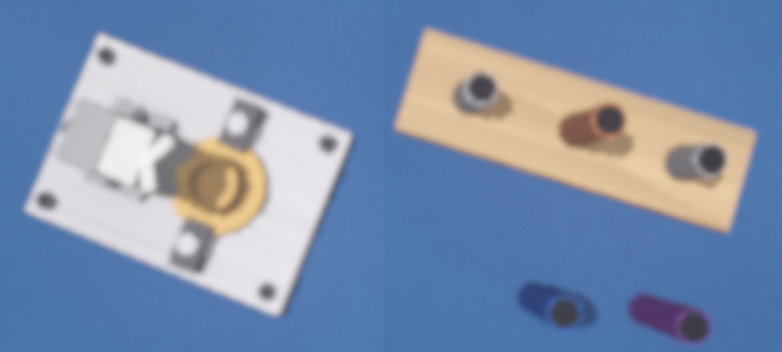

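The crop confirms it: the middle-hole tube is copper, both neighbours are grey, and blue and purple stand on the bench. I'll compute positions and the first move.

```bash
cat >> h.py <<'E'
from scipy.spatial.transform import Rotation as Ro
def want(p,ydeg):
    """units from measured pose to TCP p, tool down, tool y axis at ydeg in world"""
    s=env.read_state();R=np.array(s['ee_rot']).reshape(3,3)
    a=np.radians(ydeg);y=np.array([np.cos(a),np.sin(a),0]);z=np.array([0,0,-1.]);T=np.c_[np.cross(y,z),y,z]
    print('shift',np.round(R.T@(np.array(p)-s['tcp_pos'])/.05,3),'turn',np.round(Ro.from_matrix(R.T@T).as_rotvec(degrees=True)/6,3))
def st():
    s=env.read_state();print(round(s['time'],2),'tcp',np.round(s['tcp_pos'],4),'F',np.round(s['wrist_force'],2),'M',np.round(s['wrist_torque'],2),'open',round(s['opening'],4),'q',np.round(s['qpos'],2));return s
E
python3 - <<'E'
from h import *
import pickle
t=pickle.load(open('top.pkl','rb'));s=pickle.load(open('scene.pkl','rb'))
print('tube top',onz(t,413.5,269.2,.18),onz(s,206,214.5,.18))
print('steel',onz(t,373,258.5,.13),onz(t,447,282.5,.13), onz(s,166,241,.13),onz(s,257,226,.13))
print('socket',onz(t,182.8,247.8,.042),onz(s,445,183,.042))
print('blue/purple feet', onz(t,390,327,0),onz(t,425,331,0))
for n,f in(('rack',(489.1,-225.9)),):print(proj(t,(.489,-.226,.04)),proj(s,(.489,-.226,.04)))
want((.489,-.226,.27),-112.9)
E
```

```text
tube top [ 0.4886831 -0.2252043  0.18     ] [ 0.49398555 -0.22486671  0.18      ]
steel [ 0.51340114 -0.15689216  0.13      ] [ 0.46366038 -0.29643356  0.13      ] [ 0.47074942 -0.2959255   0.13      ] [ 0.51968558 -0.15460532  0.13      ]
socket [0.55144828 0.2305123  0.042     ] [0.55374141 0.23244517 0.042     ]
blue/purple feet [ 0.37558553 -0.19925789  0.        ] [ 0.36453605 -0.27365925  0.        ]
[403.18335693 272.35387999] [218.88307005 259.84676278]
shift [ 8.492 -4.863 -0.78 ] turn [-1.600e-02  3.000e-03  6.011e+00]
```

Request:
{"name": "move_arm", "arguments": {
  "series": [
    [0.4,0.7,-0.4,-0.2,0,0,0.6],
    [0.4,1.6,-0.9,-0.5,0,0,1.4],
    [0.4,2.5,-1.4,-0.78,0,0,2.4],
    [0.4,3.4,-1.9,-0.78,0,0,3.4],
    [0.4,4.3,-2.4,-0.78,0,0,4.4],
    [0.4,5.2,-3.0,-0.78,0,0,5.2],
    [0.4,6.1,-3.5,-0.78,0,0,6.0],
    [0.4,7.0,-4.0,-0.78,0,0,6.0],
    [0.4,7.8,-4.5,-0.78,0,0,6.0],
    [0.4,8.5,-4.87,-0.78,0,0,6.0]
  ]
}}

```text
time: 1.1
tcp_pos: [0.4876, -0.2264, 0.2701]
ee_rot: [[0.922, -0.388, -0.001], [-0.388, -0.922, 0.0], [-0.001, 0.0, -1.0]]
wrist_force: [0.7, -0.6, 0.6]
opening: 0.0514
```

Request:
{"name": "move_arm", "arguments": {
  "series": [
    [0.4,0,0,0,0,0,0],
    [0.4,0,0,0,0,0,0],
    [0.4,0,0,0,0,0,0],
    [0.4,0,0,0,0,0,0]
  ]
}}

```text
time: 1.5
tcp_pos: [0.4858, -0.2293, 0.2702]
ee_rot: [[0.921, -0.39, -0.001], [-0.39, -0.921, -0.0], [-0.0, 0.0, -1.0]]
wrist_force: [-1.0, 0.1, 0.1]
opening: 0.0512
```

Run:
```python
from h import *
s=st();c=env.get_image('wrist');save(c,'w1.png');print(c['position'],c['orientation'],c['fx'])
print(proj(c,(.490,-.225,.18)),proj(c,(.490,-.225,.04)),proj(c,(.4635,-.296,.13)),proj(c,(.514,-.156,.13)))
want((.490,-.225,.27),-112.9)
```

```text
1.5 tcp [ 0.4858 -0.2293  0.2702] F [-0.97  0.11  0.1 ] M [ 0.04 -0.05 -0.01] open 0.0512 q [-0.57  0.2   1.51 -0.    1.43  1.4 ]
[ 0.55402353 -0.25772482  0.41200863] [[-3.90251761e-01  8.82175438e-01  2.63571733e-01]
 [-9.20708182e-01 -3.73895743e-01 -1.11796318e-01]
 [-7.56171347e-05 -2.86301361e-01  9.58139616e-01]] 345.0282402986776
[305.9113562  245.88642287] [308.51583727 208.06236831] [396.94300763 224.60613744] [221.42849689 233.93011122]
shift [ 0.042 -0.113  0.006] turn [ 0.003  0.002 -0.01 ]
```

View pics/w1.png

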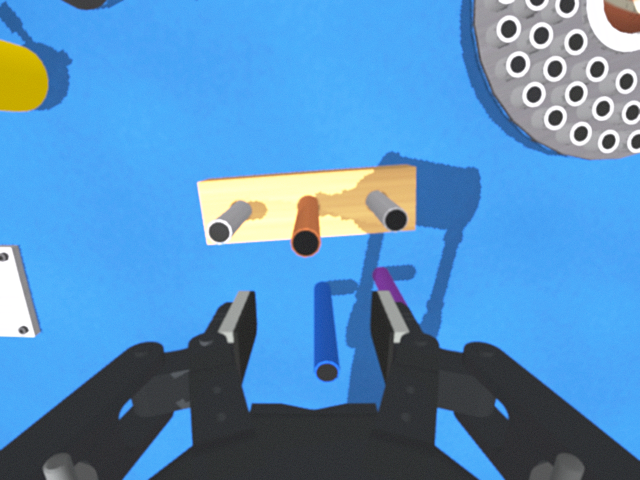

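Wrist view: the copper tube top is at (305,242), predicted (306,246), so the position is good to about 3 mm. The fingers straddle it and the steel neighbours are clear. Descending.

Request:
{"name": "move_arm", "arguments": {
  "series": [
    [0.4,0.04,-0.05,0,0,0,0],
    [0.4,0.09,-0.11,0.2,0,0,0],
    [0.4,0.09,-0.11,0.6,0,0,0],
    [0.4,0.09,-0.11,1.0,0,0,0],
    [0.4,0.09,-0.11,1.4,0,0,0],
    [0.4,0.09,-0.11,1.8,0,0,0],
    [0.4,0.09,-0.11,2.2,0,0,0],
    [0.4,0.09,-0.11,2.6,0,0,0],
    [0.4,0.09,-0.11,2.96,0,0,0],
    [0.4,0.09,-0.11,2.96,0,0,0]
  ]
}}

```text
time: 2.55
tcp_pos: [0.4911, -0.2238, 0.1193]
ee_rot: [[0.921, -0.388, -0.005], [-0.388, -0.921, 0.003], [-0.006, -0.001, -1.0]]
wrist_force: [0.2, -0.3, -0.3]
opening: 0.0515
```

Run:
```python
from h import *
s=st();c=env.get_image('wrist');save(c,'w2.png')
want((.492,-.226,.122),-112.9)
```

```text
2.55 tcp [ 0.4911 -0.2238  0.1193] F [ 0.21 -0.3  -0.34] M [-0.03  0.01 -0.04] open 0.0515 q [-0.56  0.31  1.75  0.    1.09  1.41]
shift [ 0.01   0.029 -0.023] turn [-0.005  0.032  0.007]
```

View pics/w2.png

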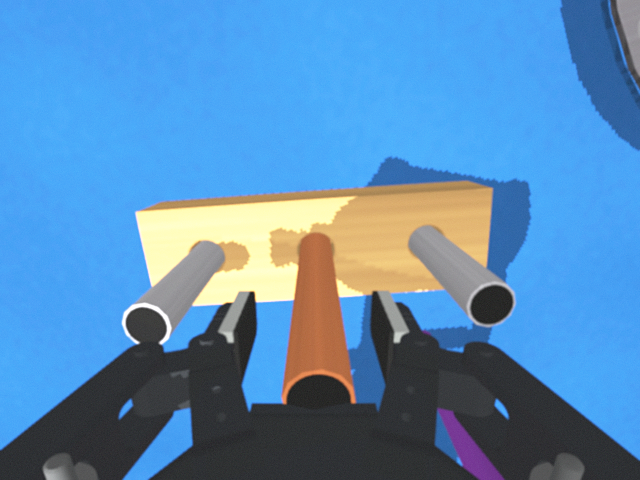

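The tube (column 317) sits midway between the pads. Closing.

Request:
{"name": "move_arm", "arguments": {
  "series": [
    [0.8,0,0,-0.02,0,0,0],
    [0.9,0,0,-0.02,0,0,0],
    [0.9,0,0,-0.02,0,0,0],
    [0.9,0,0,-0.02,0,0,0],
    [0.9,0,0,-0.02,0,0,0],
    [0.9,0,0,-0.02,0,0,0],
    [0.9,0,0,-0.02,0,0,0],
    [0.9,0,0,-0.02,0,0,0]
  ],
  "grip_force": 90
}}

```text
time: 3.4
tcp_pos: [0.4939, -0.2257, 0.1247]
ee_rot: [[0.922, -0.388, 0.003], [-0.388, -0.922, -0.002], [0.003, 0.001, -1.0]]
wrist_force: [0.2, -1.5, 5.6]
opening: 0.0205
```

Run:
```python
from h import *
s=st();c=env.get_image('wrist');save(c,'w3.png')
```

```text
3.4 tcp [ 0.4939 -0.2257  0.1247] F [ 0.18 -1.47  5.62] M [-0.18  0.11 -0.01] open 0.0205 q [-0.56  0.31  1.74 -0.    1.09  1.41]
```

Request:
{"name": "move_arm", "arguments": {
  "series": [
    [0.9,0,0,-0.2,0,0,0],
    [0.9,0,0,-0.5,0,0,0],
    [0.9,0,0,-0.9,0,0,0],
    [0.9,0,0,-1.3,0,0,0],
    [0.9,0,0,-1.7,0,0,0],
    [0.9,0,0,-2.1,0,0,0],
    [0.9,0,0,-2.5,0,0,0],
    [0.9,0,0,-2.9,0,0,0],
    [0.9,0,0,-3.1,0,0,0],
    [0.9,0,0,-3.1,0,0,0]
  ]
}}

```text
time: 4.45
tcp_pos: [0.4936, -0.2252, 0.2798]
ee_rot: [[0.922, -0.388, 0.002], [-0.388, -0.922, -0.001], [0.003, 0.0, -1.0]]
wrist_force: [-0.2, -0.9, -1.0]
opening: 0.0201
```

Run:
```python
from h import *
s=st();c=env.get_image('wrist');save(c,'w3.png')
# prior standoff: jig -y side of the socket not needed; go above socket
want((.553,.232,.27),-112.9)
```

```text
4.45 tcp [ 0.4936 -0.2252  0.2798] F [-0.21 -0.92 -1.04] M [ 0.02  0.02 -0.01] open 0.0201 q [-0.56  0.2   1.49  0.    1.45  1.41]
shift [-2.439 -8.886  0.168] turn [ 0.    -0.004  0.012]
```

View pics/w3.png

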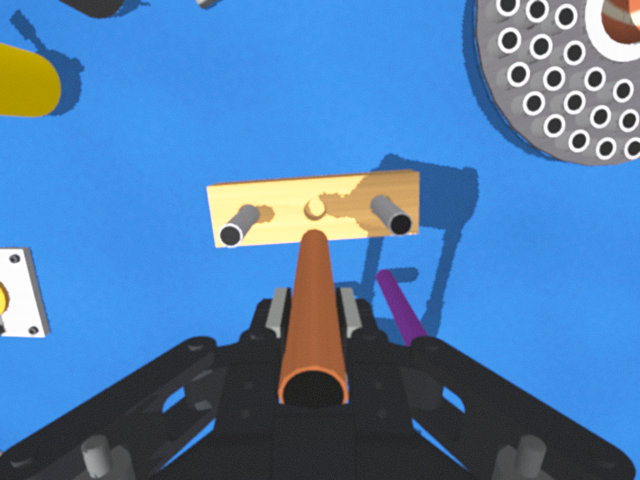

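The tube is held straight and the hole is empty. Carrying it to about 60 mm short of the socket.

Request:
{"name": "move_arm", "arguments": {
  "series": [
    [0.9,-0.1,-0.3,0,0,0,0],
    [0.9,-0.3,-0.9,0,0,0,0],
    [0.9,-0.5,-1.7,0,0,0,0],
    [0.9,-0.8,-2.6,0,0,0,0],
    [0.9,-1.0,-3.5,0,0,0,0],
    [0.9,-1.3,-4.4,0,0,0,0],
    [0.9,-1.5,-5.3,0,0,0,0],
    [0.9,-1.8,-6.2,0,0,0,0],
    [0.9,-2.1,-7.0,0,0,0,0],
    [0.9,-2.44,-7.5,0,0,0,0]
  ]
}}

```text
time: 5.5
tcp_pos: [0.5251, 0.1719, 0.2766]
ee_rot: [[0.922, -0.386, -0.003], [-0.386, -0.922, 0.001], [-0.003, -0.0, -1.0]]
wrist_force: [0.1, -0.3, -0.7]
opening: 0.0201
```

Request:
{"name": "move_arm", "arguments": {
  "series": [
    [0.9,0,-0.1,0,0,0,0],
    [0.9,0,-0.2,0,0,0,0],
    [0.9,0,-0.2,0,0,0,0],
    [0.9,0,-0.2,0,0,0,0],
    [0.9,0,-0.2,0,0,0,0]
  ]
}}

```text
time: 6.0
tcp_pos: [0.5301, 0.1761, 0.2782]
ee_rot: [[0.921, -0.39, -0.0], [-0.39, -0.921, -0.0], [-0.0, 0.001, -1.0]]
wrist_force: [-0.1, 0.8, -1.1]
opening: 0.0201
```

Run:
```python
from h import *
import pickle
s=st();c=env.get_image('wrist');save(c,'w4.png');pickle.dump(c,open('w4.pkl','wb'))
print(proj(c,(.553,.232,.042)),proj(c,np.array(s['tcp_pos'])+[0,0,-.115]))
want((.553,.232,.28),-112.9)
```

```text
6.0 tcp [0.5301 0.1761 0.2782] F [-0.13  0.79 -1.05] M [-0.07 -0.05 -0.04] open 0.0201 q [ 0.2   0.23  1.45 -0.    1.46  2.17]
[259.4039603  209.71630726] [313.79397788 239.16703161]
shift [-0.013 -1.206 -0.035] turn [ 0.003 -0.    -0.004]
```

View pics/w4.png

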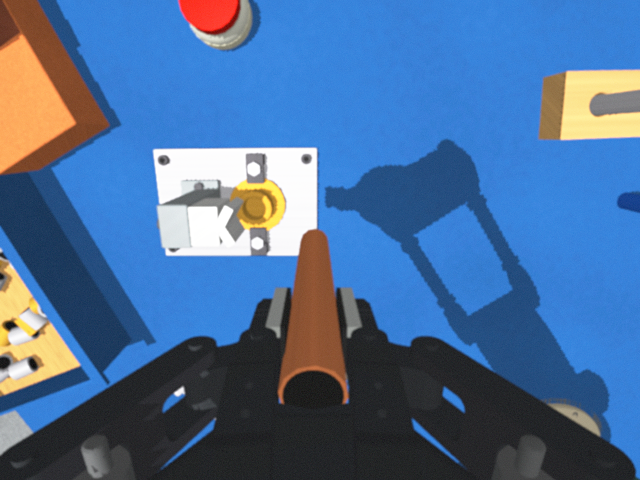

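Run:
```python
from h import *
import pickle
c=pickle.load(open('w4.pkl','rb'));save(c,'w4c.png',(215,150,335,250),6)
h=cv2.cvtColor(c['image'],cv2.COLOR_RGB2HSV);m=((h[...,0]>15)&(h[...,0]<30)&(h[...,1]>150)&(h[...,2]>80)).astype(np.uint8)
m[:150]=0;m[250:]=0;m[:,:215]=0;m[:,300:]=0
cs,_=cv2.findContours(m,0,2);k=max(cs,key=cv2.contourArea);print(cv2.fitEllipse(cv2.convexHull(k)),cv2.boundingRect(k))
for u,v in((317,149),(316,255)):print(onz(c,u,v,.012))
```

```text
((257.6849365234375, 203.59373474121094), (51.09478759765625, 54.25170135498047), 132.36085510253906) (231, 179, 54, 51)
[0.58758852 0.14755705 0.012     ]
[0.46997543 0.19829976 0.012     ]
```

View pics/w4c.png

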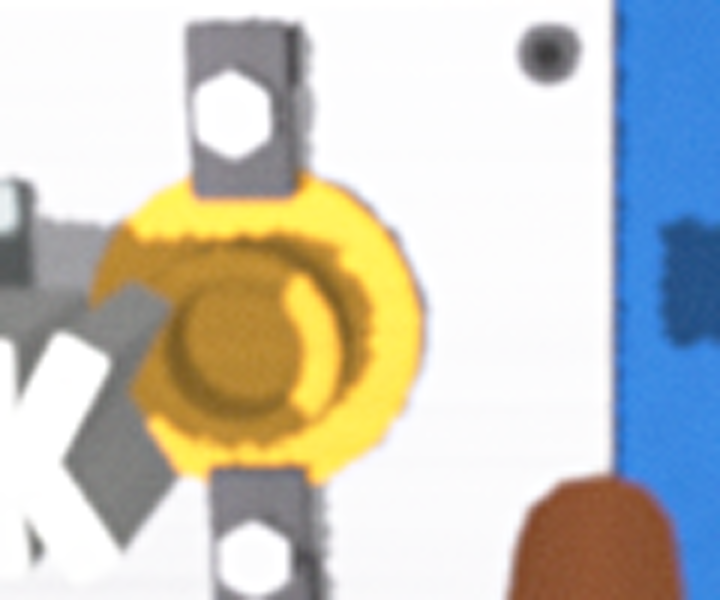

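Run:
```python
from h import *
import pickle
c=pickle.load(open('w4.pkl','rb'));s=env.read_state();R=np.array(s['ee_rot']);t=np.array(s['tcp_pos'])
e=onz(c,313.8,228.6,t[2]-.1147);f=e-R[:,0]*.011
so=onz(c,257.4,205.4,.042)
ed=(onz(c,317,149,.012)+onz(c,316,255,.012))/2+.07*np.array([.389,.921,0])
print('foot',f,'foot-tcp in tool',R.T@(f-t)*1000,'socket',so,ed)
print('socket-foot tool units',R.T@(so-f)/.05)
```

```text
foot [0.52783546 0.17709008 0.16355737] foot-tcp in tool [-2.44946225e+00  4.60514170e-02  1.14700175e+02] socket [0.55827336 0.23196259 0.042     ] [0.55601197 0.23739841 0.012     ]
socket-foot tool units [ 0.13313294 -1.24865533  2.43076036]
```

Request:
{"name": "move_arm", "arguments": {
  "series": [
    [0.9,0.04,-0.4,0,0,0,0],
    [0.9,0.08,-0.8,0,0,0,0],
    [0.9,0.13,-1.15,0,0,0,0],
    [0.9,0.13,-1.23,0,0,0,0],
    [0.9,0.13,-1.23,0,0,0,0],
    [0.9,0.13,-1.23,0,0,0,0],
    [0.9,0.13,-1.23,0,0,0,0]
  ]
}}

```text
time: 6.75
tcp_pos: [0.5595, 0.2305, 0.2784]
ee_rot: [[0.921, -0.389, -0.0], [-0.389, -0.921, -0.0], [-0.0, 0.001, -1.0]]
wrist_force: [0.9, -0.9, -0.9]
opening: 0.0201
```

Run:
```python
from h import *
s=st();want((.5583,.2310,s['tcp_pos'][2]),-112.9)
```

```text
6.75 tcp [0.5595 0.2305 0.2784] F [ 0.86 -0.87 -0.89] M [-0.05  0.   -0.01] open 0.0201 q [ 0.28  0.3   1.35 -0.    1.49  2.25]
shift [-0.026 -0.    -0.   ] turn [ 0.005 -0.     0.003]
```

Request:
{"name": "move_arm", "arguments": {
  "series": [
    [0.9,0,0,0.3,0,0,0],
    [0.9,0,0,0.6,0,0,0],
    [0.9,0,0,0.9,0,0,0],
    [0.9,0,0,1.2,0,0,0],
    [0.9,0,0,1.5,0,0,0],
    [0.9,0,0,1.8,0,0,0],
    [0.9,0,0,2.1,0,0,0],
    [0.9,0,0,2.25,0,0,0],
    [0.9,0,0,2.25,0,0,0],
    [0.9,0,0,2.25,0,0,0]
  ]
}}

```text
time: 7.75
tcp_pos: [0.5602, 0.2312, 0.1664]
ee_rot: [[0.922, -0.388, 0.001], [-0.388, -0.922, 0.0], [0.001, -0.0, -1.0]]
wrist_force: [0.3, -0.2, -0.1]
opening: 0.0204
```

Run:
```python
from h import *
s=st()
w=env.get_image('wrist');c=env.get_image('scene')
a=cv2.resize(w['image'][120:300,210:410,::-1],(400,360),interpolation=2)
b=cv2.resize(c['image'][110:230,395:528,::-1],(399,360),interpolation=2)
cv2.imwrite('pics/m5.png',np.hstack([a,b]))
```

```text
7.75 tcp [0.5602 0.2312 0.1664] F [ 0.27 -0.16 -0.12] M [ 0.04 -0.05 -0.  ] open 0.0204 q [ 0.28  0.36  1.54 -0.    1.24  2.25]
```

View pics/m5.png

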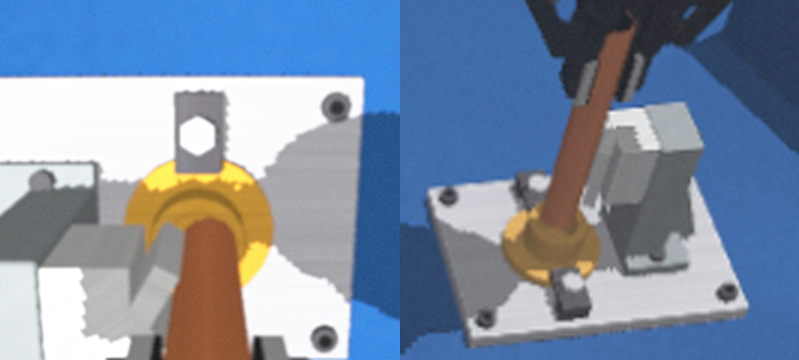

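The foot is just above the mouth. I'll measure the residual offset numerically in both views.

Run:
```python
from h import *
s=st();R=np.array(s['ee_rot']);t=np.array(s['tcp_pos'])
w=env.get_image('wrist');c=env.get_image('scene')
zf=t[2]-.1147;print('foot z',zf)
out=[]
for n,I,box in(('wrist',w,(120,270,255,350)),('scene',c,(110,230,395,528))):
    h=cv2.cvtColor(I['image'],cv2.COLOR_RGB2HSV);H,S,V=[h[...,i].astype(int) for i in range(3)]
    B=np.zeros(H.shape,bool);B[box[0]:box[1],box[2]:box[3]]=1
    cop=B&(H<13)&(S>100);br=B&(H>=15)&(H<30)&(S>110)
    for nm,m in(('copper',cop),('brass',br)):
        cs,_=cv2.findContours(m.astype(np.uint8),0,2);k=max(cs,key=cv2.contourArea);print(n,nm,cv2.boundingRect(k))
    ys=np.where(cop.any(1))[0]
    for y in list(ys[:12:2] if n=='wrist' else ys[-14::2]):x=np.where(cop[y])[0];print(y,x.min(),x.max(),end=' | ')
    print()
    for q in((.5583,.2320),(.5603,.2306),(.556,.2374)):
        print(q,'mouth',proj(I,(*q,.042)),'flange',proj(I,(*q,.022)),'foot',proj(I,(*q,zf)))
    k=cv2.resize(I['image'][box[0]:box[1],box[2]:box[3],::-1],(400,460 if n=='wrist' else 460),interpolation=2);out.append(k)
cv2.imwrite('pics/m6.png',np.hstack(out))
```

```text
7.85 tcp [0.5605 0.2314 0.1668] F [ 0.01 -0.38 -0.85] M [-0.01  0.02  0.03] open 0.0199 q [ 0.28  0.36  1.54 -0.    1.24  2.25]
foot z 0.0520862518001011
wrist copper (297, 230, 33, 40)
wrist brass (273, 200, 74, 63)
230 309 317 | 232 307 321 | 234 304 323 | 236 303 325 | 238 303 325 | 240 303 326 | 
(0.5583, 0.232) mouth [314.43174737 238.75164689] flange [314.38950734 232.3852782 ] foot [314.45532545 242.30853523]
(0.5603, 0.2306) mouth [315.07446917 235.88858522] flange [314.99041803 229.69358892] foot [315.12141022 239.35071479]
(0.556, 0.2374) mouth [309.36972303 243.77475333] flange [309.65378643 237.11026599] foot [309.21116801 247.4963049 ]
scene copper (442, 120, 31, 66)
scene brass (430, 178, 31, 27)
172 446 455 | 174 445 454 | 176 444 454 | 178 443 453 | 180 442 453 | 182 442 452 | 184 444 451 | 
(0.5583, 0.232) mouth [446.25375993 184.61632299] flange [444.29559772 191.06339211] foot [447.26395019 181.28662014]
(0.5603, 0.2306) mouth [446.32669878 185.56460548] flange [444.36434202 192.00547536] foot [447.33909569 182.23796789]
(0.556, 0.2374) mouth [447.67075976 182.78918792] flange [445.69666476 189.24713922] foot [448.68907671 179.4541504 ]
```

View pics/m6.png

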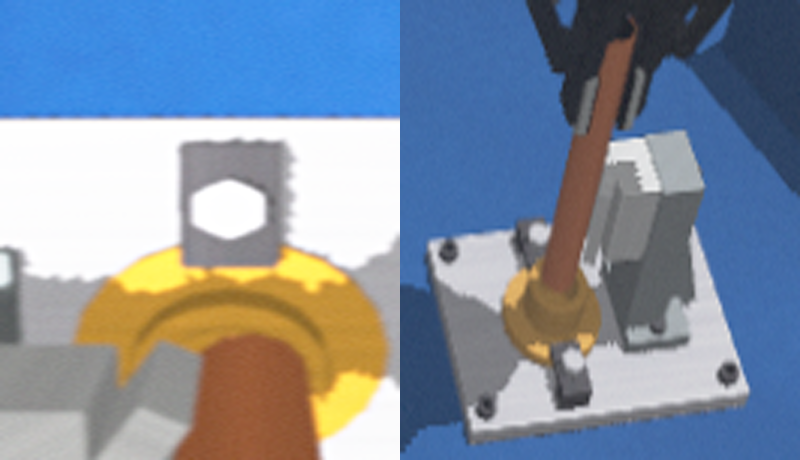

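The foot is centred about 3 mm to jig −y of the socket in both views. I'll correct that and check x.

Request:
{"name": "move_arm", "arguments": {
  "series": [
    [0.9,0,-0.03,0,0,0,0],
    [0.9,0,-0.06,0,0,0,0],
    [0.9,0,-0.06,0,0,0,0],
    [0.9,0,-0.06,0,0,0,0]
  ]
}}

```text
time: 8.35
tcp_pos: [0.5606, 0.2338, 0.1657]
ee_rot: [[0.922, -0.388, -0.001], [-0.388, -0.922, -0.001], [-0.001, 0.001, -1.0]]
wrist_force: [-1.9, -2.5, 0.8]
opening: 0.0199
```

Run:
```python
from h import *
s=st();R=np.array(s['ee_rot']);t=np.array(s['tcp_pos'])
w=env.get_image('wrist')
h=cv2.cvtColor(w['image'],cv2.COLOR_RGB2HSV);H,S,V=[h[...,i].astype(int) for i in range(3)]
B=np.zeros(H.shape,bool);B[120:270,255:350]=1
cop=B&(H<13)&(S>100);br=B&(H>=15)&(H<30)&(S>110)
# flange outline: first brass row per column, on plane z=.02, circle fit
P=[]
for u in range(276,346):
    y=np.where(br[:,u])[0]
    if len(y) and abs(u-310)>16:P.append(R.T@(onz(w,u,y.min()-.5,.020)-t))
P=np.array(P)[:,:2]*1000
A=np.c_[2*P,np.ones(len(P))];x=np.linalg.lstsq(A,(P**2).sum(1),rcond=None)[0]
print('flange centre in tool mm',x[:2],'r',np.sqrt(x[2]+x[0]**2+x[1]**2),len(P))
r33=[np.mean(P[:,0]-np.sqrt(np.maximum(33**2-(P[:,1]-x[1])**2,0)))];print('x with r=33',r33)
ys=np.where(cop.any(1))[0];zf=t[2]-.1147
row=ys.min();xs=np.where(cop[row+8])[0]
print('foot far edge tool mm',R.T@(onz(w,xs.mean(),row-.5,zf)-t)*1000-[11,0,0],row,xs.min(),xs.max())
```

```text
8.35 tcp [0.5606 0.2338 0.1657] F [-1.87 -2.53  0.82] M [-0.37  0.33  0.02] open 0.0199 q [ 0.28  0.37  1.54 -0.    1.24  2.25]
flange centre in tool mm [-3.25655084 -1.92440711] r 31.60651586805257 37
x with r=33 [np.float64(-5.322719985754512)]
foot far edge tool mm [ -3.1937545    1.63400833 114.69768027] 230 306 326
```

Force is −3 N along jig y, so the tube already touches the V, and a slight −x component suggests it sits too far to +x. I'll back off, shift −2 mm in x and try again.

Request:
{"name": "move_arm", "arguments": {
  "series": [
    [0.9,0,0.05,0,0,0,0],
    [0.9,-0.02,0.05,0,0,0,0],
    [0.9,-0.04,0.05,0,0,0,0],
    [0.9,-0.04,0.05,0,0,0,0],
    [0.9,-0.04,0.05,0,0,0,0]
  ]
}}

```text
time: 8.9
tcp_pos: [0.5584, 0.2328, 0.1658]
ee_rot: [[0.922, -0.388, 0.0], [-0.388, -0.922, 0.0], [0.0, -0.0, -1.0]]
wrist_force: [-0.5, 0.6, -0.8]
opening: 0.0199
```

Request:
{"name": "move_arm", "arguments": {
  "series": [
    [0.9,0,-0.03,0,0,0,0],
    [0.9,0,-0.05,0,0,0,0],
    [0.9,0,-0.05,0,0,0,0],
    [0.9,0,-0.05,0,0,0,0]
  ]
}}

```text
time: 9.3
tcp_pos: [0.5592, 0.235, 0.1657]
ee_rot: [[0.922, -0.388, -0.0], [-0.388, -0.922, -0.0], [0.0, 0.0, -1.0]]
wrist_force: [0.3, -0.6, -0.9]
opening: 0.0206
```

```bash
cat >> h.py <<'E'
J=np.array([[.921,-.389,0],[.389,.921,0],[0,0,1]])
def jig():
    s=env.read_state();R=np.array(s['ee_rot']);print(round(s['time'],2),'tcp jig mm (from .558,.233)',np.round(J@(np.array(s['tcp_pos'])-[.558,.233,0])*1000,2),'Fjig',np.round(J@s['wrist_force'],2),'Mjig',np.round(J@s['wrist_torque'],2),'tilt',np.round(J@R[:,2],4))
E
python3 -c "
from h import *
jig()"
```

```text
9.3 tcp jig mm (from .558,.233) [  0.36   2.31 165.72] Fjig [ 0.47 -0.44 -0.86] Mjig [ 0.02 -0.02 -0.01] tilt [ 0. -0. -1.]
```

Request:
{"name": "move_arm", "arguments": {
  "series": [
    [0.9,0,-0.02,0,0,0,0],
    [0.9,0,-0.02,0,0,0,0],
    [0.9,0,-0.02,0,0,0,0]
  ]
}}

```text
time: 9.6
tcp_pos: [0.5593, 0.2354, 0.1657]
ee_rot: [[0.922, -0.388, -0.001], [-0.388, -0.922, -0.001], [-0.0, 0.001, -1.0]]
wrist_force: [-0.6, -1.7, -1.2]
opening: 0.0201
```

```bash
python3 -c "
from h import *
jig()"
```

```text
9.6 tcp jig mm (from .558,.233) [  0.24   2.76 165.66] Fjig [ 0.09 -1.83 -1.19] Mjig [-0.42  0.1  -0.01] tilt [-3.0e-04 -1.1e-03 -1.0e+00]
```

Request:
{"name": "move_arm", "arguments": {
  "series": [
    [0.9,0,0.04,0,0,0,0],
    [0.9,-0.04,0.04,0,0,0,0],
    [0.9,-0.04,0.04,0,0,0,0],
    [0.9,-0.04,0.02,0,0,0,0],
    [0.9,-0.04,0.0,0,0,0,0],
    [0.9,-0.04,0.0,0,0,0,0],
    [0.9,-0.04,0.0,0,0,0,0]
  ]
}}

```text
time: 10.3
tcp_pos: [0.5579, 0.2366, 0.1658]
ee_rot: [[0.922, -0.388, 0.0], [-0.388, -0.922, -0.0], [0.0, 0.0, -1.0]]
wrist_force: [0.2, -0.9, -0.7]
opening: 0.02
```

```bash
python3 -c "
from h import *
jig()"
```

```text
10.3 tcp jig mm (from .558,.233) [ -1.51   3.27 165.75] Fjig [ 0.56 -0.72 -0.73] Mjig [-0.12 -0.01  0.05] tilt [ 2.e-04 -1.e-04 -1.e+00]
```

Request:
{"name": "move_arm", "arguments": {
  "series": [
    [0.9,0,0.04,0,0,0,0],
    [0.9,-0.04,0.04,0,0,0,0],
    [0.9,-0.04,0.04,0,0,0,0],
    [0.9,-0.04,0.02,0,0,0,0],
    [0.9,-0.04,0.0,0,0,0,0],
    [0.9,-0.04,0.0,0,0,0,0],
    [0.9,-0.04,0.0,0,0,0,0]
  ]
}}

```text
time: 11.0
tcp_pos: [0.5556, 0.2365, 0.1657]
ee_rot: [[0.922, -0.388, -0.001], [-0.388, -0.922, -0.002], [0.0, 0.002, -1.0]]
wrist_force: [-1.4, -4.0, -0.8]
opening: 0.0202
```

```bash
python3 -c "
from h import *
jig()"
```

```text
11.0 tcp jig mm (from .558,.233) [ -3.55   2.33 165.69] Fjig [ 0.3  -4.24 -0.85] Mjig [-0.79 -0.13  0.03] tilt [ 0.    -0.002 -1.   ]
```

Touch data fits both V faces: the seat is at about jig (−1.1, 3.3) relative to my reference. I'll move to the centre, slightly clear of the V, and lower.

Request:
{"name": "move_arm", "arguments": {
  "series": [
    [0.9,0.02,0.03,0,0,0,0],
    [0.9,0.048,0.02,0,0,0,0],
    [0.9,0.048,0.02,0,0,0,0],
    [0.9,0.048,0.02,0.1,0,0,0],
    [0.9,0.048,0.02,0.2,0,0,0],
    [0.9,0.048,0.02,0.3,0,0,0],
    [0.9,0.048,0.02,0.3,0,0,0],
    [0.9,0.048,0.02,0.3,0,0,0]
  ]
}}

```text
time: 11.8
tcp_pos: [0.5576, 0.2355, 0.1504]
ee_rot: [[0.922, -0.388, -0.001], [-0.388, -0.922, -0.0], [-0.0, 0.0, -1.0]]
wrist_force: [0.1, -0.4, -1.0]
opening: 0.0206
```

```bash
python3 -c "
from h import *
jig()"
```

```text
11.8 tcp jig mm (from .558,.233) [ -1.33   2.2  150.41] Fjig [ 0.2  -0.33 -1.03] Mjig [0.03 0.   0.02] tilt [-4.e-04 -4.e-04 -1.e+00]
```

The foot is 6 mm into the bore with no contact force. Continuing down.

Request:
{"name": "move_arm", "arguments": {
  "series": [
    [0.9,0,0,0.07,0,0,0],
    [0.9,0,0,0.14,0,0,0],
    [0.9,0,0,0.21,0,0,0],
    [0.9,0,0,0.28,0,0,0],
    [0.9,0,0,0.3,0,0,0],
    [0.9,0,0,0.3,0,0,0],
    [0.9,0,0,0.3,0,0,0]
  ]
}}

```text
time: 12.5
tcp_pos: [0.5578, 0.2356, 0.1358]
ee_rot: [[0.922, -0.388, 0.0], [-0.388, -0.922, -0.0], [0.0, -0.0, -1.0]]
wrist_force: [-0.4, -0.2, -1.1]
opening: 0.02
```

```bash
python3 -c "
from h import *
jig()"
```

```text
12.5 tcp jig mm (from .558,.233) [ -1.15   2.29 135.83] Fjig [-0.3  -0.36 -1.07] Mjig [ 0.06 -0.02 -0.01] tilt [ 2.e-04  0.e+00 -1.e+00]
```

Request:
{"name": "move_arm", "arguments": {
  "series": [
    [0.9,0,0,0.02,0,0,0],
    [0.9,0,0,0.04,0,0,0],
    [0.9,0,0,0.04,0,0,0],
    [0.9,0,0,0.04,0,0,0]
  ]
}}

```text
time: 12.9
tcp_pos: [0.5581, 0.2355, 0.1347]
ee_rot: [[0.922, -0.388, 0.001], [-0.388, -0.922, 0.0], [0.001, -0.001, -1.0]]
wrist_force: [-1.5, -0.4, 5.9]
opening: 0.0197
```

Request:
{"name": "move_arm", "arguments": {
  "series": [
    [0.9,0,0,0.02,0,0,0],
    [0.9,0,0,0.02,0,0,0],
    [0.9,0,0,0.02,0,0,0]
  ]
}}

```text
time: 13.2
tcp_pos: [0.5582, 0.2355, 0.1347]
ee_rot: [[0.922, -0.388, 0.002], [-0.388, -0.922, 0.0], [0.002, -0.001, -1.0]]
wrist_force: [-2.8, -0.9, 10.5]
opening: 0.02
```

```bash
python3 -c "
from h import *
jig()"
```

```text
13.2 tcp jig mm (from .558,.233) [ -0.76   2.39 134.69] Fjig [-2.2  -1.91 10.5 ] Mjig [-0.48  0.34 -0.01] tilt [ 1.9e-03  9.0e-04 -1.0e+00]
```

The floor is reached at TCP z 0.1347, exactly the expected 20 mm foot height. I'll ease the down force and push into the V in small steps.

Request:
{"name": "move_arm", "arguments": {
  "series": [
    [0.9,-0.005,-0.01,-0.025,0,0,0],
    [0.9,-0.005,-0.02,-0.025,0,0,0],
    [0.9,-0.005,-0.03,-0.025,0,0,0],
    [0.9,-0.005,-0.03,-0.025,0,0,0],
    [0.9,-0.005,-0.03,-0.025,0,0,0]
  ]
}}

```text
time: 13.7
tcp_pos: [0.5582, 0.2362, 0.1347]
ee_rot: [[0.922, -0.388, 0.0], [-0.388, -0.922, -0.002], [0.001, 0.001, -1.0]]
wrist_force: [-1.6, -2.8, 6.3]
opening: 0.0201
```

```bash
python3 -c "
from h import *
jig()"
```

```text
13.7 tcp jig mm (from .558,.233) [ -1.11   3.04 134.72] Fjig [-0.37 -3.21  6.34] Mjig [-0.68  0.08 -0.01] tilt [ 0.001  -0.0014 -1.    ]
```

Request:
{"name": "move_arm", "arguments": {
  "series": [
    [0.9,0,-0.01,-0.02,0,0,0],
    [0.9,0,-0.02,-0.02,0,0,0],
    [0.9,0,-0.03,-0.02,0,0,0],
    [0.9,0,-0.03,-0.02,0,0,0],
    [0.9,0,-0.03,-0.02,0,0,0]
  ]
}}

```text
time: 14.2
tcp_pos: [0.5582, 0.2368, 0.1348]
ee_rot: [[0.922, -0.388, -0.001], [-0.388, -0.922, -0.003], [-0.0, 0.004, -1.0]]
wrist_force: [-2.0, -7.1, 3.6]
opening: 0.02
```

```bash
python3 -c "
from h import *
jig()"
```

```text
14.2 tcp jig mm (from .558,.233) [ -1.31   3.53 134.78] Fjig [ 0.94 -7.33  3.61] Mjig [-1.   -0.14 -0.02] tilt [-0.     -0.0036 -1.    ]
```

Nearly there. I'll square up the small compliance tilt (0.2°) and finish the push.

Request:
{"name": "move_arm", "arguments": {
  "series": [
    [0.9,0,0,0,0.03,0,0],
    [0.9,0,-0.005,0,0.06,0,0],
    [0.9,0,-0.01,0,0.06,0,0],
    [0.9,0,-0.01,0,0.06,0,0],
    [0.9,0,-0.01,0,0.06,0,0]
  ]
}}

```text
time: 14.7
tcp_pos: [0.5581, 0.2367, 0.1347]
ee_rot: [[0.922, -0.387, 0.0], [-0.387, -0.922, 0.001], [-0.0, -0.001, -1.0]]
wrist_force: [-1.3, -6.8, 4.6]
opening: 0.0203
```

```bash
python3 -c "
from h import *
jig()"
```

```text
14.7 tcp jig mm (from .558,.233) [ -1.33   3.45 134.73] Fjig [ 1.42 -6.81  4.61] Mjig [-1.28 -0.19 -0.04] tilt [-2.0e-04  1.5e-03 -1.0e+00]
```

Request:
{"name": "move_arm", "arguments": {
  "series": [
    [0.9,0.006,-0.01,0,0,0,0],
    [0.9,0.008,-0.02,0,0,0,0],
    [0.9,0.008,-0.02,0,0,0,0],
    [0.9,0.008,-0.02,0,0,0,0],
    [0.9,0.008,-0.02,0,0,0,0]
  ]
}}

```text
time: 15.2
tcp_pos: [0.5582, 0.2367, 0.1347]
ee_rot: [[0.922, -0.387, -0.001], [-0.387, -0.922, 0.0], [-0.001, 0.0, -1.0]]
wrist_force: [-2.8, -8.3, 5.4]
opening: 0.02
```

```bash
python3 -c "
from h import *
jig()"
```

```text
15.2 tcp jig mm (from .558,.233) [ -1.27   3.53 134.73] Fjig [ 0.64 -8.69  5.41] Mjig [-1.53 -0.09  0.02] tilt [-9.e-04 -3.e-04 -1.e+00]
```

Request:
{"name": "move_arm", "arguments": {
  "series": [
    [0.9,0.004,-0.015,0,0,0,0],
    [0.9,0.004,-0.015,0,0,0,0],
    [0.9,0.004,-0.015,0,0,0,0],
    [0.9,0.004,-0.015,0,0,0,0],
    [0.9,0.004,-0.015,0,0,0,0],
    [0.9,0.004,-0.015,0,0,0,0]
  ]
}}

```text
time: 15.8
tcp_pos: [0.5582, 0.2368, 0.1347]
ee_rot: [[0.922, -0.387, -0.002], [-0.387, -0.922, -0.001], [-0.001, 0.002, -1.0]]
wrist_force: [-3.9, -10.0, 6.4]
opening: 0.0203
```

Run:
```python
from h import *
jig()
for n in range(4):
    w=env.get_image('wrist');jig()
c=env.get_image('scene')
a=cv2.resize(w['image'][120:300,210:410,::-1],(400,360),interpolation=2)
b=cv2.resize(c['image'][110:230,395:528,::-1],(399,360),interpolation=2)
cv2.imwrite('pics/m7.png',np.hstack([a,b]))
```

```text
15.8 tcp jig mm (from .558,.233) [ -1.29   3.57 134.74] Fjig [  0.31 -10.71   6.39] Mjig [-1.79 -0.07  0.01] tilt [-0.0014 -0.0017 -1.    ]
15.85 tcp jig mm (from .558,.233) [ -1.28   3.56 134.73] Fjig [ 0.36 -9.86  7.54] Mjig [-1.81 -0.14  0.03] tilt [-0.0014 -0.0017 -1.    ]
15.9 tcp jig mm (from .558,.233) [ -1.3    3.56 134.72] Fjig [ -0.43 -10.19   5.45] Mjig [-1.83 -0.08  0.04] tilt [-0.0014 -0.0018 -1.    ]
15.95 tcp jig mm (from .558,.233) [ -1.29   3.56 134.73] Fjig [  0.87 -10.09   5.73] Mjig [-1.83 -0.05  0.01] tilt [-0.0014 -0.0018 -1.    ]
16.0 tcp jig mm (from .558,.233) [ -1.32   3.56 134.71] Fjig [ -0.06 -10.68   5.77] Mjig [-1.77 -0.11  0.09] tilt [-0.0015 -0.0018 -1.    ]
```

View pics/m7.png

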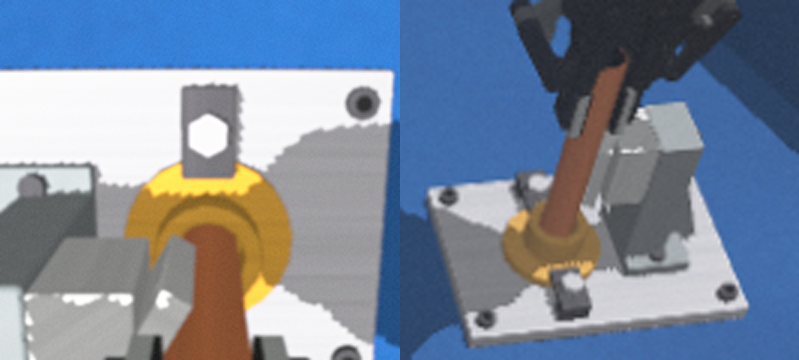

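The tube is in the socket and against the V, with a steady 10 N, a balanced sideways force and 0.1° of tilt. Handing in.

```bash
python3 -c "
from h import *
jig();print(env.finish_job())"
```

```text
16.05 tcp jig mm (from .558,.233) [ -1.27   3.56 134.75] Fjig [-0.05 -9.73  5.36] Mjig [-1.81 -0.04  0.05] tilt [-0.0014 -0.0018 -1.    ]
the job is handed in; nothing more can be done
None
```

The copper tube is standing on the floor of the brass socket and pressed into the V stop. The job was handed in at 16 s, with the arm still gripping and pushing.

- **Push:** in the last checks it read 9.7–10.7 N along the jig's y axis, with under 1 N sideways and about 5–7 N down on the socket floor.
- **Squareness and height:** the gripper was within about 0.13° of vertical. The tube's foot came out at 20 mm above the bench, which is the socket floor.
- **Other items:** I didn't touch the flux jar or the torch. The steel tubes were still standing in the rack after I lifted the copper one out; I didn't photograph the rack again after that.
- **Disagreement:** the camera estimates of the socket position differed by a few millimetres. I settled the final position by feeling both V faces through the force readings; the final wrist and scene pictures show the tube in the socket and against the V.

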